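# Lever open a weighted sample-store cover

### The arm

A 6-joint arm with a two-finger parallel gripper is mounted at the origin on a cart in front of the work surface, level with it; the furniture and walls round the work are solid. World frame = base frame: x ahead of the robot, y to its left, z up, the work surface at z = 0. Lengths are in m, angles in rad, forces in N, time in s.
With the tool pointing down it reaches from about 0.25 to 0.725 m from the base axis. Payload 4 kg.
Tool frame: the origin (TCP) lies on the centre line of the jaws, within the pads' length; the fingertips stand 11 mm ahead of it and the grasp point (between the pads) lies 8 mm behind it; z points along the fingers, x is the direction in which the jaws open and shut, and the axes are right-handed (so a half turn about z gives the same grasp; the last joint's range is limited). The gripper opens to 85 mm and grips with 20 to 120 N. Pads are 22 mm wide; open, the fingers measure 114 mm over their backs; the gripper's body (76 mm by 85 mm) begins 54 mm behind the grasp point. The pads swing forward as they close: fully open they stand 13 mm farther back than shut.
Start: joints at [-1.13, 0.241, 0.005, 1.335, 0, 1.571], TCP at [0.213, -0.452, 0.242] pointing down, gripper open.
Joint ranges: [-2.72, 2.72], [-1.05, 1.87], [-1.09, 1.28], [-1.99, 2.15], [-1.42, 1.44], [-3.14, 3.14]. Speed limits (rad/s): [2.79, 2.79, 3.14, 3.14, 3.14, 3.14].

### API

Orientations are given as a unit quaternion [x, y, z, w].
In Python, from workcell import bot, viewer, order gives the robot as it stands. The module is installed in compiled form; this text tells all that it offers.
- The arm moves only by the tool send_rows, never from a script. Its argument "increments" is a list that holds one entry, the list of rows, each a list of 4 numbers: the shift along the tool's x, y, z in m, then the turn about the tool's z in degrees. A call has exactly 8 rows; each row shifts and turns the pose as measured when the row begins, along the tool's axes as they then stand; what a row does not reach is not made up. A row lasts 1/10 s, in which the tool goes at most 50 mm and 8.59 degrees, less where a joint would pass 70% of its speed; a pose out of reach is approached as far as the arm can. A call is refused whole if a number of a shift passes 0.05 or a number of a turn 8.59, either way. A call with a gripper value outside its range is refused whole. "hand" is the closure, from -1 (fully open) to 1 (shut), so that 0 is half open, set as the call begins (left out, the last holds). The fingers move at their own pace and stop on an object; the grip force is fixed at half the most. Time passes only in rows, so rows that do not move let the fingers close, or fill a call up. It gives the time, the measured TCP pose, the force and the opening at its end, in the units of the state.
- bot.get_obs(): the state, without advancing time (a new reading comes with each control period).
- viewer.camera(name): name is "scene" or "top" or "wrist"; returns a dict with "image" (400x640x3 uint8, red, green, blue), "range_z" (400x640 float32, m along the optical axis (not along the pixel's ray), 0 where there is no reading), "camera_matrix" (3x3 intrinsics, pixels), "eye" and "rotation" of the camera in the world. Camera axes: x right, y down, z forward; pixel columns grow to the right and rows downward; lengths in m; the calibration is good to about 2 mm. A picture is of the moment at which its call begins.
- order.job_done(): hands the job in, once; it reports no verdict.
The state is a dict: "clock": time; "joint_pos": joint angles; "joint_vel": joint speeds; "tau": joint torques, N m; "eef_pos": TCP position; "tool_rot": TCP orientation; "ft_force": force on the tool from outside, world axes, zero at the start; "ft_torque": the same for the moment, N m; "grip_width": finger opening in m.
Only numpy, scipy, OpenCV 4.12 (cv2) and the standard library are available. Lean on these libraries where they do the work, as an engineer would, in place of code of your own. Each camera call takes 0.05 s, during which the arm holds its last target.

### The job

Push the roll of tape off the heavy steel cover so that it lies wholly on the ledge behind, then press the long end of the lever all the way down onto its rubber bumper to raise the cover. Only push and press with the fingers: do not lift the roll, do not take the lever out of its fork, do not raise the cover by hand, and leave everything else alone. Finish while still holding the lever down with the cover raised.

Things in the scene. Friction and masses are not known exactly. Their poses are not given: they have to be found in the camera images.
- station: Fixed grey sample store. Origin on the worktop (z = 0) under the middle of its cover; z up, x away from the robot, y to the left (yaw within 12 degrees). A square well (x -57 to 57, y -59 to 67 mm) is shut by a heavy steel cover, x -55 to 55, y -52 to 60, 18 thick, top at z 99.5. Ledge on the +x side, lever in a steel fork on the -y side.
- ledge (a point): Middle of the fixed ledge behind the cover, on its top face at z 98.5 mm, 1 mm lower than the cover. Station frame: x 57 to 187, y -55 to 63 mm, 2 mm gap to the cover; a rim 7 mm high on the other three sides.
- bumper (a point): Top centre of the round rubber bumper (26 mm across, top at z 22 mm) that stops the long end of the lever.
- cover (a joint): Hinge of the cover: 0 = shut, grows (rad) as the edge nearest the lever rises; falls shut by itself. The lever at its bumper gives about 0.25. The hinge is along the station's x at y = 72 mm, z = 90.5. The cover weighs 2.4 to 3.9 kg, damped.
- cover_tongue (a point): End of the 40 mm wide, 8 mm thick steel tongue that sticks out of the cover toward the lever, half-way through its thickness; the short end of the lever lies under this tongue.
- lever: Loose aluminium lever (0.2 kg, bar 20 x 9 mm); its axle rests in the open slots of the fork. Origin on the axle; axes as the station's at rest. Short arm along +y, 70 mm, level, its nose under the cover's tongue; long arm along -y, 180 mm, rising 19.5 degrees to a flat pad. 4 to 10 N straight down on the pad turns it and raises the cover; released, it comes back.
- lever_axle (a point): Middle of the lever's axle.
- cradle (a point): Point of the fork where the middle of the axle belongs, 75 mm above the worktop.
- lever_pad (a point): Middle of the upper face of the pad at the lever's long end (44 mm wide, 46 long, 9 thick; sloped 19.5 degrees up toward its free end at rest). At rest 138 mm above the worktop; about 35 mm above it when the lever lies on its bumper. On the way down the pad moves along an arc, at most 12 mm sideways along the lever.
- roll_centre (a point): Centre, half-way up, of the roll of tape lying flat on the cover: 82 mm across, 19 high, the hole in the middle cannot be entered; light (50 g), slides easily.
- dropper_bottle: Bystander: small amber glass dropper bottle, 30 mm across, 75 high, behind the lever; leave alone. Origin at the centre of its underside.
- vial_6: Bystander: screw-cap sample vial, 20 mm across, 48 high, behind the lever; leave alone. Origin at the centre of its underside.
- standard_a: Bystander: white plastic bottle with screw cap, 37 mm across, 88 high, behind the lever; leave alone. Origin at the centre of its underside.
- marker_black: Bystander: marker pen, 138 long, 13 thick, at the front right; leave alone. Origin at the centre of its underside.
- weigh_boat: Bystander: white weighing boat, 68 x 68, 16 high, at the front left; leave alone. Origin at the centre of its underside.
There are look-alikes about, which are no part of the job. Leave any red look-alike of the part that bears roll_centre alone.

How it is judged:
On the way, in this order (a step that is already met when the one before it is completed fails the run):
1. the roll lies wholly on the ledge, off the cover, with the cover still down (x of roll_centre in the frame of station between 0.094 and 0.16 m and y of roll_centre in the frame of station between -0.035 and 0.043 m and z of roll_centre in the frame of station between 0.102 and 0.114 m and value of joint cover below 0.05 rad), for 0.2 s.
2. the fingers press the lever down and the cover is raised (value of joint cover above 0.2 rad and contact force between the fingers and lever above 1 N), for 0.2 s.
At the end, for the whole second after the job is handed in: Cover up by more than 0.2 rad (bumper: about 0.25) and still, fingers pressing the lever with more than 1 N; lever axle within 12 mm of its place in the fork; roll flat on the ledge, wholly off the cover (centre 94 to 160 mm beyond the middle of the cover) (all of step 2 and velocity of joint cover between -0.05 and 0.05 rad/s and distance between lever_axle and cradle below 0.012 m and x of roll_centre in the frame of station between 0.094 and 0.16 m and y of roll_centre in the frame of station between -0.035 and 0.043 m and z of roll_centre in the frame of station between 0.102 and 0.114 m and linear speed of lever below 0.03 m/s); the arm keeps its last pose, push and grip.
It fails at once if the roll of tape is lifted (centre more than 16 mm above where it lay) or falls off (height (world z) of roll_centre above 0.125 m or height (world z) of roll_centre below 0.09 m).
It fails at once if the lever is lifted out of its fork (distance between lever_axle and cradle above 0.02 m).
It fails at once if the cover is raised with the roll still on it (value of joint cover above 0.08 rad and x of roll_centre in the frame of station below 0.09 m).
It fails at once if the robot touches the raised cover or its housing: the cover is to be raised by the lever alone (value of joint cover above 0.05 rad and contact force between any of the fingers, the arm and station above 3 N).
It fails at once if a bystander is moved by more than 30 mm (distance of any of dropper_bottle, vial_6, standard_a, marker_black, weigh_boat from where it was at the start of the episode above 0.03 m).
It also fails if it takes over 48 s, if anything falls off the work surface, if the arm or the gripper's body presses on something with over 40 N, if the wrist force passes 120 N, or if a joint passes its speed limit or range.

## Working session

There is one attempt and no reset: what is moved stays moved. The work goes in short steps, Python scripts to look and compute and a tool call to move; the robot and the scene stay as the last step left them, time stands still between calls to the robot, and variables do not carry over. Pictures are saved under pics/ and viewed, and the job is handed in when it is done.

Besides the shell and the picture viewer there is one more tool, called after "Emit:" in YAML: its name, and indented under it one key for each argument. send_rows: Moves the arm, as the interface text tells. Its arguments: {"type":"object","properties":{"increments":{"type":"array","items":{"type":"array","items":{"type":"array","items":{"type":"number"}}}},"hand":{"type":"number"}},"required":["increments"]}

```bash
mkdir -p pics; python3 - <<'E'
from workcell import bot, viewer
import cv2,numpy as np
o=bot.get_obs(); print(o)
for n in ["scene","top","wrist"]:
    c=viewer.camera(n); cv2.imwrite(f"pics/{n}0.png",c["image"][:,:,::-1]); np.savez(f"{n}0.npz",**c)
    print(n,c["eye"],c["rotation"],c["camera_matrix"])
E
```

```text
{'clock': 0.0, 'joint_pos': array([-1.13001750e+00,  2.41418587e-01,  3.71905483e-03,  1.33519083e+00,
        2.62814632e-05,  1.57080238e+00]), 'joint_vel': array([-9.14473845e-04, -6.36796709e-05, -2.30504604e-04,  8.68682377e-04,
        1.32513118e-03,  1.79733308e-04]), 'tau': array([ 4.23001529e-04, -3.72318506e+01,  2.52407098e+01,  1.69969734e-02,
        2.16694119e-06, -2.09886551e-06]), 'eef_pos': array([ 0.21306942, -0.4516564 ,  0.24140815]), 'tool_rot': array([ 8.44581825e-01, -5.35425479e-01, -8.77259805e-04, -5.71693119e-04]), 'ft_force': array([ 0.59821379, -0.26556986,  0.66585627]), 'ft_torque': array([-0.01072824,  0.03626623, -0.02152355]), 'grip_width': 0.08496622031265016}
scene [-1.16078652e-04  7.03634639e-01  1.11127161e+00] [-0.3140906   0.87943275 -0.3386353   0.11520101] [[443.96168033   0.         319.09160498]
 [  0.         443.96168033 204.92709991]
 [  0.           0.           1.        ]]
top [ 0.42311021 -0.01898168  1.627628  ] [ 0.71303388 -0.6999529   0.02718479 -0.03015959] [[449.67863946   0.         313.00756146]
 [  0.         449.67863946 200.33680924]
 [  0.           0.           1.        ]]
wrist [ 0.28836195 -0.41641121  0.3735278 ] [ 0.83331548 -0.52771949 -0.0891921   0.13835541] [[293.29247766   0.         320.14960793]
 [  0.         293.29247766 195.23263937]
 [  0.           0.           1.        ]]
```

View pics/scene0.png

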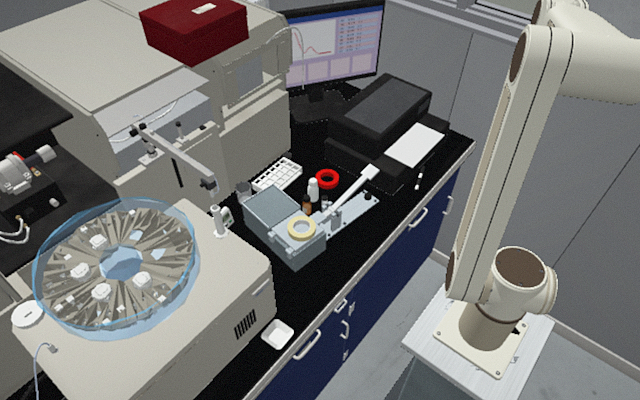

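View pics/top0.png

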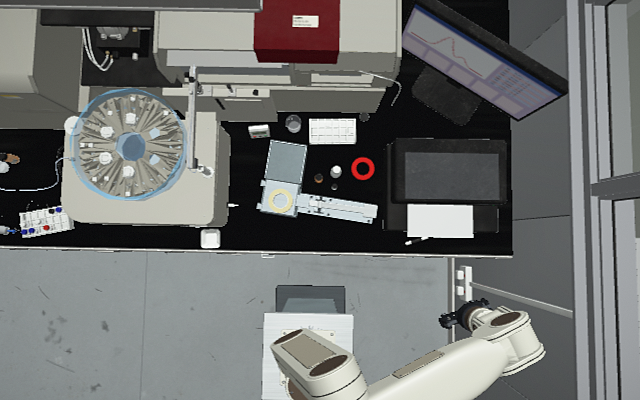

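View pics/wrist0.png

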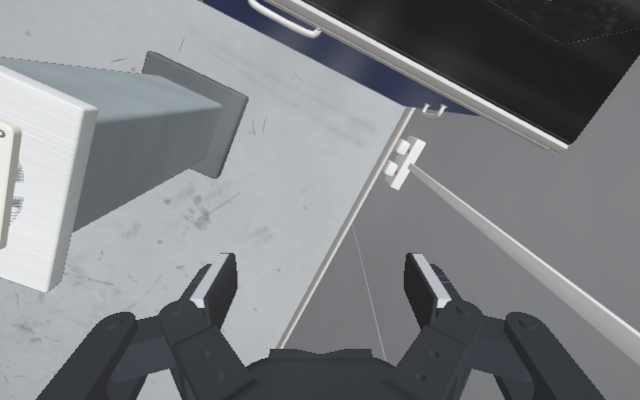

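Candidates for the roll: cream ring on the cover at top (280,201) / scene (301,228), and a red ring on the worktop at top (362,168) / scene (327,179). The cream one on the cover fits the description. I'll check it in a close crop.

```bash
cat > h.py <<'E'
import numpy as np,cv2
from scipy.spatial.transform import Rotation as R
def pts(c):
    K=c["camera_matrix"];z=c["range_z"];v,u=np.mgrid[0:z.shape[0],0:z.shape[1]]
    P=np.stack([(u-K[0,2])/K[0,0]*z,(v-K[1,2])/K[1,1]*z,z],-1)
    r=np.asarray(c["rotation"]);M=R.from_quat(r).as_matrix() if r.size==4 else r
    return P@M.T+np.asarray(c["eye"])
def proj(c,p):
    K=c["camera_matrix"];M=R.from_quat(c["rotation"]).as_matrix()
    q=(np.asarray(p)-c["eye"])@M; return q[...,:2]/q[...,2:]*K[0,0]+K[:2,2]
E
python3 - <<'E'
from h import *
c=dict(np.load("top0.npz"));P=pts(c);im=c["image"]
cr=im[125:235,240:400,::-1];cv2.imwrite("pics/topcrop.png",cv2.resize(cr,None,fx=5,fy=5,interpolation=cv2.INTER_CUBIC))
s=dict(np.load("scene0.npz"));cv2.imwrite("pics/scenecrop.png",cv2.resize(s["image"][150:280,230:400,::-1],None,fx=4.5,fy=4.5,interpolation=cv2.INTER_CUBIC))
for u,v in [(280,201),(270,201),(287,160),(275,145),(300,148),(362,168),(373,205),(370,213),(320,205),(265,212),(295,215),(292,201)]:
    print(u,v,P[v,u].round(3),im[v,u])
E
```

```text
280 201 [0.543 0.101 0.095] [204 216 219]
270 201 [0.541 0.133 0.12 ] [227 221 174]
287 160 [0.685 0.081 0.099] [137 151 153]
275 145 [0.736 0.123 0.102] [136 150 153]
300 148 [0.728 0.037 0.095] [142 158 161]
362 168 [ 0.677 -0.187  0.002] [13 14 15]
373 205 [ 0.533 -0.212  0.132] [255 255 255]
370 213 [ 0.505 -0.201  0.14 ] [212 218 218]
320 205 [ 0.533 -0.036  0.083] [219 225 225]
265 212 [0.506 0.155 0.064] [54 60 61]
295 215 [0.497 0.05  0.082] [155 171 176]
292 201 [0.542 0.059 0.122] [205 204 178]
```

View pics/topcrop.png

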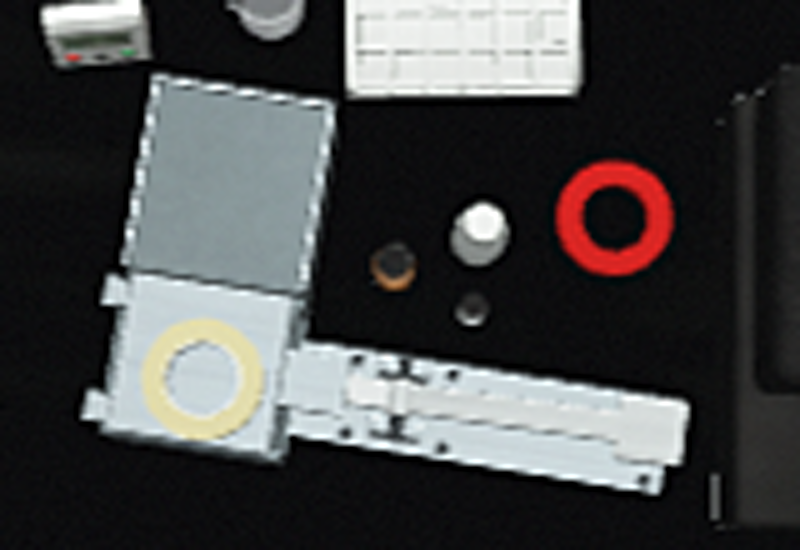

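View pics/scenecrop.png

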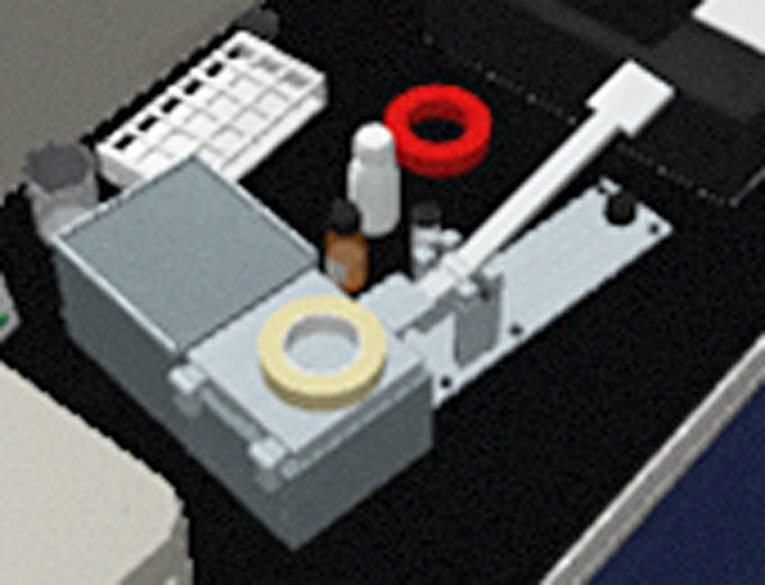

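```bash
cat >> h.py <<'E'
def ray(c,uv,z):
    K=c["camera_matrix"];M=R.from_quat(c["rotation"]).as_matrix();uv=np.atleast_2d(uv).astype(float)
    d=np.c_[(uv-K[:2,2])/K[0,0],np.ones(len(uv))]@M.T
    return c["eye"]+d*((z-c["eye"][2])/d[:,2])[:,None]
E
python3 - <<'E'
from h import *
c=dict(np.load("top0.npz"));im=c["image"]
f=lambda x,y:(x/5+240-.4,y/5+125-.4)
A=ray(c,[f(157,85),f(327,106),f(297,293),f(130,268)],0.0985);print(A.round(4))
ang=[np.degrees(np.arctan2(*( (a-b)[[1,0]]))) for a,b in [(A[0],A[1]),(A[3],A[2]),(A[0],A[3]),(A[1],A[2])]];print(ang)
print([np.linalg.norm(a-b) for a,b in [(A[0],A[1]),(A[3],A[2]),(A[0],A[3]),(A[1],A[2])]])
# roll: cream mask
hsv=cv2.cvtColor(im,cv2.COLOR_RGB2HSV)
m=((hsv[...,0]>18)&(hsv[...,0]<35)&(hsv[...,1]>50)&(hsv[...,2]>120)).astype(np.uint8);m[:180]=0;m[225:]=0;m[:,:255]=0;m[:,310:]=0
cs,_=cv2.findContours(m,cv2.RETR_EXTERNAL,cv2.CHAIN_APPROX_NONE);k=max(cs,key=len);(cx,cy),r=cv2.minEnclosingCircle(k);print(cx,cy,r)
print(ray(c,[(cx,cy)],0.117))
# fit with yaw & origin from ledge corners + cover
S=np.array([[187,63],[187,-55],[57,-55],[57,63]])/1000
a=S-S.mean(0);b=A[:,:2]-A[:,:2].mean(0)
th=np.arctan2((a[:,0]*b[:,1]-a[:,1]*b[:,0]).sum(),(a*b).sum());Rm=np.array([[np.cos(th),-np.sin(th)],[np.sin(th),np.cos(th)]])
t=A[:,:2].mean(0)-Rm@S.mean(0);print(np.degrees(th),t,(a@Rm.T-b).round(4))
def W(x,y,z):return np.r_[Rm@[x/1000,y/1000]+t,z/1000]
big=cv2.resize(im[125:235,240:400,::-1],None,fx=5,fy=5,interpolation=cv2.INTER_CUBIC)
for poly in [[(187,63,98.5),(187,-55,98.5),(57,-55,98.5),(57,63,98.5)],[(-55,-52,99.5),(55,-52,99.5),(55,60,99.5),(-55,60,99.5)]]:
    q=(proj(c,np.array([W(*p) for p in poly]))-[240,125]+.4)*5
    cv2.polylines(big,[q.astype(int)],True,(0,0,255),1)
cv2.imwrite("pics/fit.png",big)
E
```

```text
[[0.7479 0.1373 0.0985]
 [0.7354 0.0197 0.0985]
 [0.6053 0.0377 0.0985]
 [0.6205 0.1525 0.0985]]
[np.float64(83.89603098260966), np.float64(82.48199716081332), np.float64(-6.78722188695268), np.float64(-7.848550036041955)]
[np.float64(0.1182376341624164), np.float64(0.1158069178766452), np.float64(0.12837484392284695), np.float64(0.13128434184331145)]
280.2100830078125 200.43698120117188 11.77244758605957
[[0.54348733 0.09907024 0.117     ]]
-7.089756248028246 [0.55571535 0.09787097] [[ 0.0011  0.    ]
 [-0.0009  0.0005]
 [ 0.0002 -0.0014]
 [-0.0004  0.0009]]
```

View pics/fit.png

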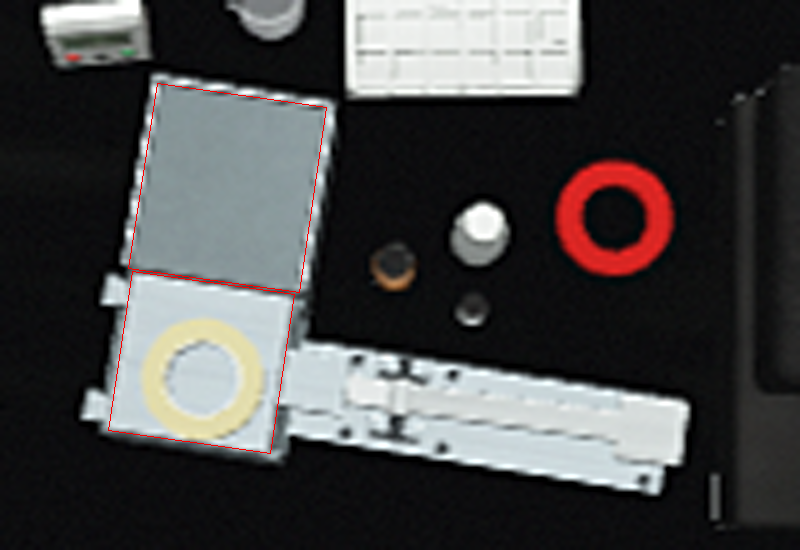

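```bash
python3 - <<'E'
from h import *
th=np.radians(-7.09);Rm=np.array([[np.cos(th),-np.sin(th)],[np.sin(th),np.cos(th)]]);t=np.array([.5557,.0979])
np.savez("st.npz",Rm=Rm,t=t)
for n in ["top","scene"]:
    c=dict(np.load(n+"0.npz"));P=pts(c);S=(P[...,:2]-t)@Rm*1000;Z=P[...,2]*1000
    if n=="top":
        f=lambda x,y:(x/5+240-.4,y/5+125-.4)
        q=ray(c,[f(690,400),f(684,465),f(612,455),f(622,390)],.138);print("pad corners st",((q[:,:2]-t)@Rm*1000).round(0))
        q=ray(c,[f(402,375),f(397,425)],.075);print("axle ends",((q[:,:2]-t)@Rm*1000).round(0))
        for y in range(196,225,3): print(y,[(int(S[y,u,0]),int(S[y,u,1]),int(Z[y,u])) for u in range(358,400,4)])
    m=(S[...,1]<-220)&(S[...,1]>-300)&(S[...,0]>-60)&(S[...,0]<40)&(Z>110)&(Z<160)
    print(n,m.sum(),np.c_[S[m],Z[m]].mean(0) if m.any() else 0)
c=dict(np.load("top0.npz"));P=pts(c)
for u,v in [(450,170),(395,150),(395,190),(395,215),(395,230),(440,220),(480,220)]: print(u,v,P[v,u].round(3))
E
```

```text
pad corners st [[  18. -324.]
 [ -25. -326.]
 [ -25. -278.]
 [  19. -279.]]
axle ends [[  13. -133.]
 [ -22. -134.]]
196 [(52, -267, -3), (53, -281, 1), (56, -296, -5), (57, -310, 1), (60, -325, -1), (61, -338, 4), (64, -354, -1), (58, -357, 72), (56, -366, 104), (49, -367, 178), (48, -376, 202)]
199 [(41, -269, -2), (42, -282, 7), (44, -297, 3), (47, -312, -7), (48, -326, 2), (50, -340, 6), (53, -354, 3), (46, -357, 81), (46, -368, 98), (39, -368, 181), (39, -378, 197)]
202 [(30, -270, 1), (32, -284, 2), (34, -299, -3), (36, -313, 0), (38, -327, 1), (39, -341, 5), (42, -356, 0), (36, -359, 77), (36, -370, 97), (32, -374, 156), (32, -383, 177)]
205 [(18, -271, 8), (21, -286, -1), (11, -286, 135), (13, -299, 139), (-117, -132, 1627), (28, -342, 8), (31, -358, -2), (26, -360, 78), (26, -371, 95), (28, -384, 101), (29, -397, 104)]
208 [(0, -262, 123), (0, -275, 127), (2, -288, 131), (3, -300, 138), (4, -313, 145), (18, -345, 0), (20, -359, 2), (15, -361, 83), (16, -372, 100), (18, -386, 99), (20, -399, 100)]
211 [(-10, -264, 121), (-9, -277, 124), (-7, -289, 134), (-6, -302, 138), (-4, 
[... 484 characters left out ...]
0 [(-34, -278, 6), (-32, -292, 10), (-30, -307, 6), (-28, -321, 2), (-26, -335, 5), (-24, -351, -1), (-22, -364, 4), (-25, -366, 82), (-117, -132, 1627), (-22, -391, 99), (-20, -404, 101)]
223 [(-45, -280, -1), (-43, -294, 2), (-41, -309, -2), (-39, -323, 0), (-37, -337, 4), (-35, -352, 0), (-33, -366, 2), (-35, -367, 86), (-34, -379, 99), (-32, -392, 101), (-30, -405, 103)]
top 181 [  -4.89431356 -269.66438588  126.37267682]
scene 202 [  -8.61285964 -268.14093337  126.72279645]
450 170 [ 0.644 -0.447  0.205]
395 150 [ 0.708 -0.274  0.192]
395 190 [ 0.578 -0.274  0.191]
395 215 [ 0.502 -0.291  0.098]
395 230 [ 0.452 -0.293  0.092]
440 220 [ 0.488 -0.442  0.107]
480 220 [ 0.491 -0.578  0.102]
```

Emit:
send_rows:
  hand: 0
  increments:
    - [[0, 0, 0, -8], [0, 0, 0, -8], [0, 0, 0, -8], [0, 0, 0, -8], [0, 0, 0, -8], [0, 0, 0, -8], [0, 0, 0, -8], [0, 0, 0, -8]]

```text
clock: 0.95
eef_pos: [0.2122, -0.4498, 0.2383]
tool_rot: [1.0, 0.016, -0.002, -0.004]
ft_force: [0.2, -0.1, -0.4]
grip_width: 0.0425
```

Emit:
send_rows:
  increments:
    - [[0, 0, -0.002, -8.5], [0, 0, -0.002, -8.5], [0, 0, -0.001, -8.5], [0, 0, -0.001, -8.5], [0, 0, 0, -8.5], [0, 0, 0, -8.5], [0, 0, 0, -8.5], [0, 0, 0, -8.5]]

```text
clock: 1.75
eef_pos: [0.2112, -0.4478, 0.2413]
tool_rot: [0.816, 0.578, 0.001, -0.008]
ft_force: [-0.4, -0.5, -0.2]
grip_width: 0.0426
```

```bash
cat > rel.py <<'E'
from h import *
from workcell import bot
s=np.load("st.npz");Rm=s["Rm"];t=s["t"]
def rel(target=None):
    o=bot.get_obs();p=o["eef_pos"];T=R.from_quat(o["tool_rot"]).as_matrix()
    st=(p[:2]-t)@Rm
    xa=np.degrees(np.arctan2(T[1,0],T[0,0]))
    print("clk",round(o["clock"],2),"st",(st*1000).round(1),"z",round(p[2]*1000,1),"turn to do",round(-((82.91-xa+180)%360-180),1),"j",o["joint_pos"].round(2),"F",o["ft_force"].round(1),"w",round(o["grip_width"],4),"tilt",T[:,2].round(3))
    if target is not None:
        w=np.r_[Rm@(np.array(target[:2])/1000)+t,target[2]/1000]
        print("tool delta",(T.T@(w-p)).round(4))
E
python3 -c "
from rel import *
rel((-95,0,240))"
```

```text
clk 1.75 st [-274.5 -584.1] z 241.3 turn to do -12.3 j [-1.13  0.24  0.01  1.35  0.   -0.79] F [-0.4 -0.5 -0.2] w 0.0426 tilt [-0.007  0.015 -1.   ]
tool delta [0.6088 0.051  0.0079]
```

Emit:
send_rows:
  increments:
    - [[0, 0, 0, -6.2], [0, 0, 0, -6.2], [0.045, 0.0, 0, 0], [0.045, 0.005, 0, 0], [0.045, 0.01, 0, 0], [0.045, 0.015, 0, 0], [0.045, 0.015, 0, 0], [0.045, 0.02, 0, 0]]

```text
clock: 2.55
eef_pos: [0.3053, -0.1829, 0.2408]
tool_rot: [0.749, 0.662, 0.003, -0.011]
ft_force: [1.3, -1.0, -0.1]
grip_width: 0.0428
```

```bash
python3 -c "
from rel import *
rel((-95,0,240))"
```

```text
clk 2.55 st [-213.9 -309.6] z 240.8 turn to do 0.0 j [-0.55 -0.03 -0.31  1.31  0.01 -0.43] F [ 1.3 -1.  -0.1] w 0.0428 tilt [-0.01  0.02 -1.  ]
tool delta [0.3095 0.1189 0.005 ]
```

Emit:
send_rows:
  increments:
    - [[0.045, 0.01, 0, 0], [0.045, 0.01, 0, 0], [0.045, 0.015, 0, 0], [0.045, 0.015, 0, 0], [0.045, 0.02, 0, 0], [0.045, 0.02, 0, 0], [0.03, 0.02, 0, 0], [0.0, 0.0, 0, 0]]

```text
clock: 3.35
eef_pos: [0.4544, 0.1173, 0.2446]
tool_rot: [0.747, 0.665, 0.004, -0.009]
ft_force: [0.3, -0.2, 0.4]
grip_width: 0.0425
```

```bash
python3 - <<'E'
from rel import *
rel((-95,0,150))
from workcell import viewer
for n in ["wrist","top"]:
    c=viewer.camera(n);cv2.imwrite(f"pics/{n}1.png",c["image"][:,:,::-1]);np.savez(n+"1.npz",**c)
E
```

```text
clk 3.35 st [-102.9    6.8] z 244.6 turn to do 0.5 j [ 0.24  0.18 -0.07  1.33  0.02  0.36] F [ 0.3 -0.2  0.4] w 0.0425 tilt [-0.006  0.019 -1.   ]
tool delta [-0.0086  0.0087  0.0943]
```

View pics/wrist1.png

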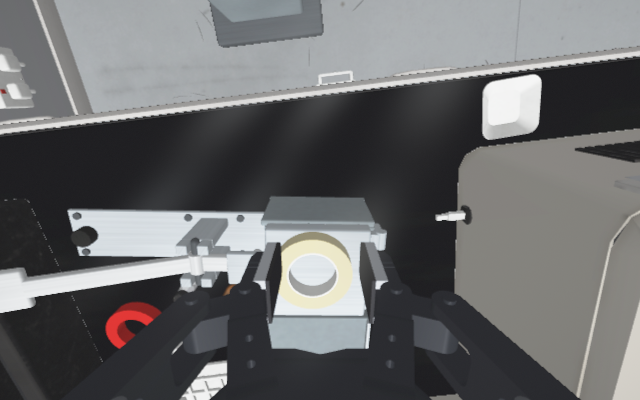

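```bash
python3 - <<'E'
from rel import *
o=bot.get_obs();p=o["eef_pos"];T=R.from_quat(o["tool_rot"]).as_matrix()
c=dict(np.load("wrist1.npz"));P=(pts(c)-p)@T*1000
for v in range(240,330,10):print(v,[tuple(P[v,u].round(0).astype(int)) for u in (262,268,274,366,372,378)])
# roll in wrist view
im=c["image"];hsv=cv2.cvtColor(im,cv2.COLOR_RGB2HSV);m=((hsv[...,0]>18)&(hsv[...,0]<35)&(hsv[...,1]>50)&(hsv[...,2]>120))
m[:220]=0;m[320:]=0;m[:,:250]=0;m[:,390:]=0
Q=pts(c)[m];Q=Q[Q[:,2]>.112];S=(Q[:,:2]-s["t"])@s["Rm"]*1000;print(len(Q),S.min(0),S.max(0),Q[:,2].mean())
E
```

```text
240 [(np.int64(-77), np.int64(111), np.int64(236)), (np.int64(-51), np.int64(62), np.int64(143)), (np.int64(-45), np.int64(63), np.int64(144)), (np.int64(52), np.int64(63), np.int64(145)), (np.int64(59), np.int64(65), np.int64(149)), (np.int64(65), np.int64(65), np.int64(148))]
250 [(np.int64(-78), np.int64(126), np.int64(235)), (np.int64(-23), np.int64(-9), np.int64(-4)), (np.int64(-20), np.int64(-9), np.int64(-3)), (np.int64(26), np.int64(-9), np.int64(-3)), (np.int64(28), np.int64(-10), np.int64(-4)), (np.int64(87), np.int64(130), np.int64(243))]
260 [(np.int64(-24), np.int64(-9), np.int64(-12)), (np.int64(-21), np.int64(-9), np.int64(-12)), (np.int64(-19), np.int64(-9), np.int64(-12)), (np.int64(24), np.int64(-9), np.int64(-12)), (np.int64(27), np.int64(-10), np.int64(-13)), (np.int64(30), np.int64(-10), np.int64(-13))]
270 [(np.int64(-23), np.int64(-10), np.int64(-21)), (np.int64(-20), np.int64(-10), np.int64(-22)), (np.int64(-18), np.int64(-6), np.int64(-16)), (np.int64(24), np.int64(-4), np.int64(-13)), (np.int64(26), np.int64(-9), np.int64(-21)), (np.int64(28), np.int64(-9), 
[... 788 characters left out ...]
int64(-29)), (np.int64(24), np.int64(-10), np.int64(-42))]
310 [(np.int64(-18), np.int64(-10), np.int64(-47)), (np.int64(-19), np.int64(5), np.int64(-29)), (np.int64(-18), np.int64(11), np.int64(-22)), (np.int64(59), np.int64(163), np.int64(156)), (np.int64(25), np.int64(6), np.int64(-28)), (np.int64(23), np.int64(-10), np.int64(-47))]
320 [(np.int64(-16), np.int64(-15), np.int64(-57)), (np.int64(-20), np.int64(10), np.int64(-29)), (np.int64(-50), np.int64(166), np.int64(144)), (np.int64(57), np.int64(167), np.int64(144)), (np.int64(25), np.int64(10), np.int64(-29)), (np.int64(21), np.int64(-15), np.int64(-58))]
172 [-185.83690758  -28.92645971] [-15.55921302  30.26741835] 0.1410023912066355
```

Emit:
send_rows:
  increments:
    - [[-0.008, 0.003, 0.025, 0.5], [0, 0, 0.025, 0], [0, 0, 0.025, 0], [0, 0, 0.025, 0], [0, 0, 0.015, 0], [0, 0, 0.005, 0], [0, 0, 0.0, 0], [0, 0, 0, 0]]

```text
clock: 4.25
eef_pos: [0.4473, 0.0982, 0.1228]
tool_rot: [0.755, 0.656, 0.001, -0.009]
ft_force: [0.4, 0.2, 0.2]
grip_width: 0.043
```

```bash
python3 -c "
from rel import *
rel((-65,0,113))"
```

```text
clk 4.25 st [-107.6  -13.1] z 122.8 turn to do -1.0 j [ 0.21  0.26 -0.3   1.02  0.02  0.35] F [0.4 0.2 0.2] w 0.043 tilt [-0.01   0.015 -1.   ]
tool delta [0.0137 0.0425 0.0094]
```

Emit:
send_rows:
  increments:
    - [[0.006, 0, 0.004, -0.5], [0.006, 0.0, 0.003, 0], [0.001, 0.005, 0.002, 0], [0, 0.005, 0, 0], [0, 0.005, 0, 0], [0, 0.005, 0, 0], [0, 0, 0, 0], [0, 0, 0, 0]]

```text
clock: 5.05
eef_pos: [0.4738, 0.1102, 0.1161]
tool_rot: [0.752, 0.659, 0.004, -0.007]
ft_force: [0.6, 0.0, -0.8]
grip_width: 0.0431
```

```bash
python3 - <<'E'
from rel import *
rel((-62,0,112))
from workcell import viewer
n="wrist"
c=viewer.camera(n);cv2.imwrite(f"pics/{n}2.png",c["image"][:,:,::-1])
c=viewer.camera("scene");cv2.imwrite("pics/scene2.png",cv2.resize(c["image"][150:280,230:400,::-1],None,fx=4.5,fy=4.5,interpolation=cv2.INTER_CUBIC))
E
```

```text
clk 5.05 st [-82.8   2.1] z 116.1 turn to do -0.4 j [ 0.22  0.31 -0.25  1.01  0.02  0.35] F [ 0.6  0.  -0.8] w 0.0431 tilt [-0.003  0.017 -1.   ]
tool delta [-0.002   0.0208  0.004 ]
```

View pics/scene2.png

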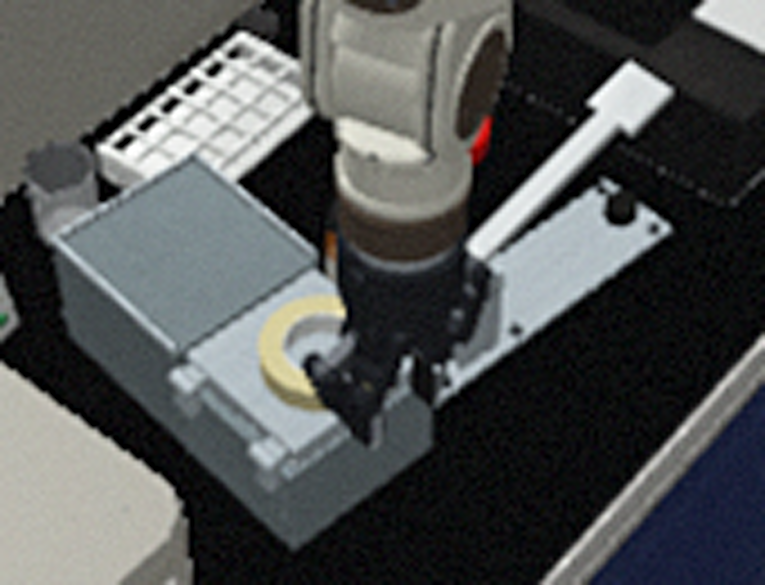

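View pics/wrist2.png

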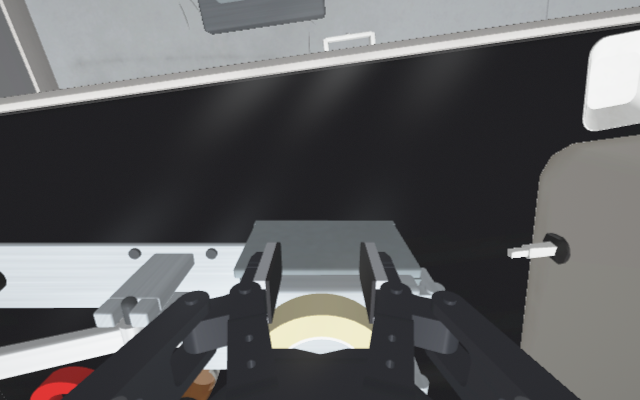

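Emit:
send_rows:
  increments:
    - [[0, 0.006, 0.002, -0.4], [0, 0.006, 0.001, 0], [0, 0.006, 0, 0], [0, 0.006, 0, 0], [0, 0.006, 0, 0], [0, 0.008, 0, 0], [0, 0.008, 0, 0], [0, 0.008, 0, 0]]

```text
clock: 5.95
eef_pos: [0.5305, 0.1029, 0.1125]
tool_rot: [0.749, 0.662, 0.004, -0.008]
ft_force: [0.2, -0.3, -0.1]
grip_width: 0.0427
```

```bash
python3 - <<'E'
from rel import *
rel((78,0,112))
from workcell import viewer
n="wrist"
c=viewer.camera(n);cv2.imwrite(f"pics/{n}3.png",c["image"][:,:,::-1])
E
```

```text
clk 5.95 st [-25.6   1.8] z 112.5 turn to do 0.0 j [ 0.18  0.41 -0.11  1.05  0.02  0.31] F [ 0.2 -0.3 -0.1] w 0.0427 tilt [-0.004  0.017 -1.   ]
tool delta [-0.0019  0.1036 -0.0002]
```

View pics/wrist3.png

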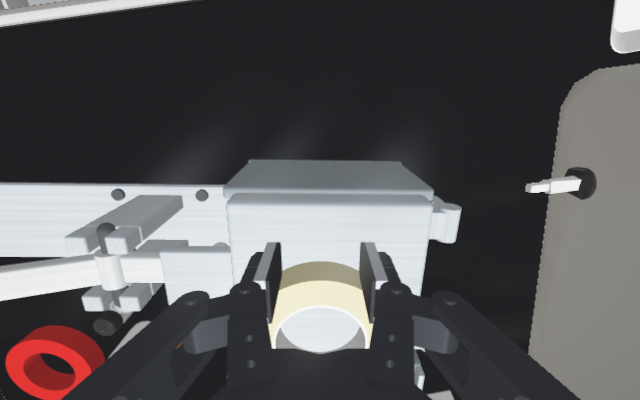

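Emit:
send_rows:
  increments:
    - [[0, 0.008, 0, 0], [0, 0.008, 0, 0], [0, 0.008, 0, 0], [0, 0.008, 0, 0], [0, 0.008, 0, 0], [0, 0.008, 0, 0], [0, 0.008, 0, 0], [0, 0.005, 0, 0]]

```text
clock: 6.8
eef_pos: [0.5979, 0.0945, 0.1118]
tool_rot: [0.749, 0.662, 0.004, -0.007]
ft_force: [-0.1, -0.1, -0.2]
grip_width: 0.0425
```

```bash
python3 - <<'E'
from rel import *
rel((78,0,112))
E
```

```text
clk 6.8 st [42.3  1.8] z 111.8 turn to do -0.0 j [0.15 0.53 0.08 1.13 0.02 0.27] F [-0.1 -0.1 -0.2] w 0.0425 tilt [-0.003  0.017 -1.   ]
tool delta [-0.0018  0.0357 -0.0004]
```

Emit:
send_rows:
  increments:
    - [[0, 0.006, 0, 0], [0, 0.006, 0, 0], [0, 0.006, 0, 0], [0, 0.005, 0, 0], [0, 0.004, 0, 0], [0, 0.004, 0, 0], [0, 0.002, 0, 0], [0, 0, 0, 0]]

```text
clock: 7.6
eef_pos: [0.6339, 0.09, 0.1114]
tool_rot: [0.749, 0.662, 0.004, -0.007]
ft_force: [0.9, -0.1, 0.9]
grip_width: 0.0427
```

```bash
python3 - <<'E'
from rel import *
rel((78,0,112))
from workcell import viewer
c=viewer.camera("top");np.savez("top3.npz",**c);cv2.imwrite("pics/top3.png",cv2.resize(c["image"][125:235,240:400,::-1],None,fx=5,fy=5,interpolation=cv2.INTER_CUBIC))
c=viewer.camera("wrist");cv2.imwrite("pics/wrist4.png",c["image"][:,:,::-1])
c=viewer.camera("scene");np.savez("sc3.npz",**c);cv2.imwrite("pics/scene3.png",cv2.resize(c["image"][150:280,230:400,::-1],None,fx=4.5,fy=4.5,interpolation=cv2.INTER_CUBIC))
E
```

```text
clk 7.6 st [78.6  1.8] z 111.4 turn to do -0.0 j [0.13 0.6  0.2  1.17 0.02 0.26] F [ 0.9 -0.1  0.9] w 0.0427 tilt [-0.003  0.017 -1.   ]
tool delta [-0.0018 -0.0006 -0.0007]
```

View pics/scene3.png

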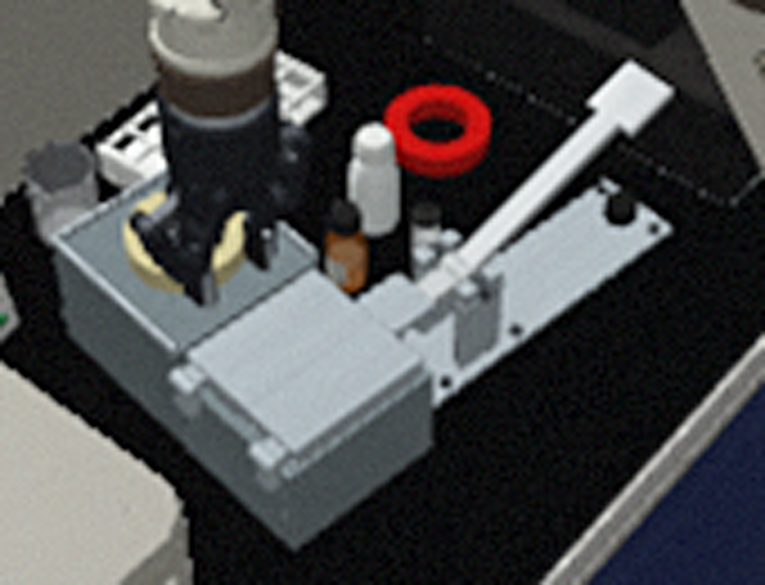

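View pics/wrist4.png

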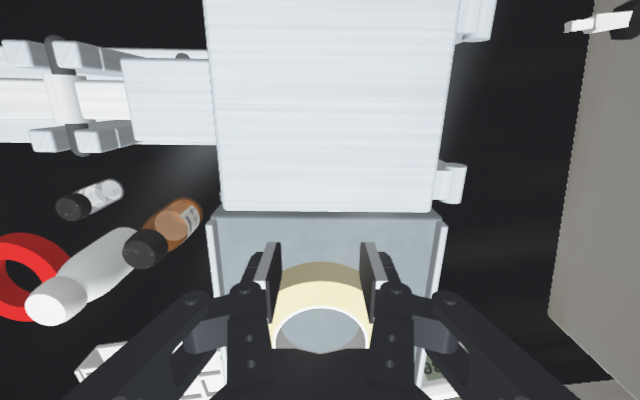

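Emit:
send_rows:
  increments:
    - [[0, -0.01, 0, 0], [0, -0.015, 0, 0], [0, -0.02, 0, 0], [0, -0.02, -0.01, 0], [0, 0, -0.03, 0], [0, 0, -0.04, 0], [0, 0, -0.04, 0], [-0.02, 0, -0.02, 0]]

```text
clock: 8.55
eef_pos: [0.5592, 0.0771, 0.2506]
tool_rot: [0.748, 0.663, -0.001, -0.011]
ft_force: [1.5, -0.2, 0.0]
grip_width: 0.0426
```

Emit:
send_rows:
  hand: 1
  increments:
    - [[-0.04, 0, 0, 0], [-0.045, 0, 0, 0], [-0.045, 0, 0, 0], [-0.045, 0, 0, 0], [-0.045, 0, 0, 0], [-0.03, 0, 0, 0], [-0.02, 0, 0, 0], [0, 0, 0, 0]]

```text
clock: 9.35
eef_pos: [0.528, -0.2011, 0.2544]
tool_rot: [0.747, 0.665, 0.005, -0.005]
ft_force: [-0.5, 0.8, -0.4]
grip_width: -0.0001
```

```bash
python3 - <<'E'
from rel import *
rel((-3,-300,230))
from workcell import viewer
c=viewer.camera("top");np.savez("top4.npz",**c);cv2.imwrite("pics/top4.png",cv2.resize(c["image"][125:235,240:400,::-1],None,fx=5,fy=5,interpolation=cv2.INTER_CUBIC))
im=c["image"];hsv=cv2.cvtColor(im,cv2.COLOR_RGB2HSV);m=((hsv[...,0]>18)&(hsv[...,0]<35)&(hsv[...,1]>50)&(hsv[...,2]>120)).astype(np.uint8);m[:130]=0;m[225:]=0;m[:,:255]=0;m[:,310:]=0
cs,_=cv2.findContours(m,cv2.RETR_EXTERNAL,cv2.CHAIN_APPROX_NONE);k=max(cs,key=len);(cx,cy),r=cv2.minEnclosingCircle(k)
print(cx,cy,r,(ray(c,[(cx,cy)],0.1175)[:,:2]-s["t"])@s["Rm"]*1000)
c=viewer.camera("wrist");np.savez("wr5.npz",**c);cv2.imwrite("pics/wrist5.png",c["image"][:,:,::-1])
E
```

```text
clk 9.35 st [   9.4 -300.1] z 254.4 turn to do 0.4 j [-0.37  0.37  0.22  1.42  0.01 -0.25] F [-0.5  0.8 -0.4] w -0.0001 tilt [ 0.     0.013 -1.   ]
tool delta [-0.0001 -0.0124  0.0244]
286.0 160.7142791748047 11.973705291748047 [[124.28017513   0.14033257]]
```

View pics/top4.png

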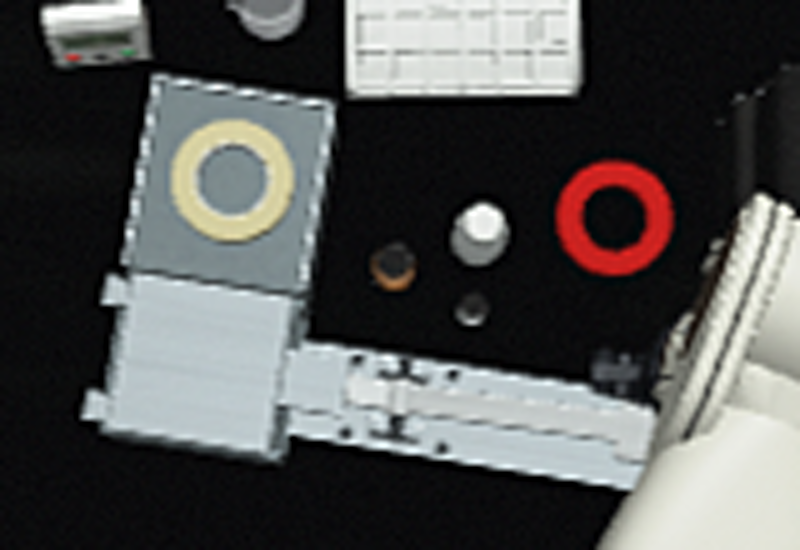

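View pics/wrist5.png

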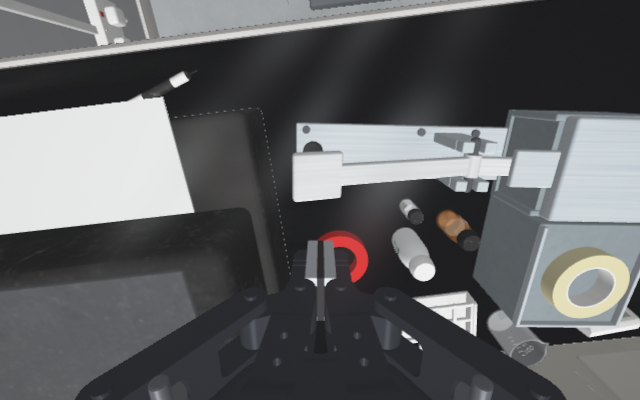

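```bash
python3 - <<'E'
from rel import *
c=dict(np.load("wr5.npz"));P=pts(c);S=np.c_[(P.reshape(-1,3)[:,:2]-s["t"])@s["Rm"],P.reshape(-1,3)[:,2]]*1000
S=S.reshape(400,640,3)
for p in [(317,175),(296,160),(296,195),(339,190),(339,158),(475,165)]:print(p,S[p[1],p[0]].round(0))
m=(S[...,1]<-278)&(S[...,1]>-335)&(abs(S[...,0])<40)&(S[...,2]>115)&(S[...,2]<160);m[230:]=0
q=S[m];print(m.sum(),np.percentile(q,[1,50,99],axis=0).round(0))
rel((-4,-303,165))
E
```

```text
(317, 175) [  -9. -300.  138.]
(296, 160) [ -23. -318.  143.]
(296, 195) [   8. -319.  143.]
(339, 190) [   7. -280.  132.]
(339, 158) [ -22. -281.  131.]
(475, 165) [  -6. -133.   85.]
2364 [[ -28. -321.  129.]
 [  -8. -300.  138.]
 [  14. -279.  144.]]
clk 9.45 st [   9.6 -297.7] z 254.5 turn to do 0.5 j [-0.37  0.37  0.22  1.42  0.01 -0.25] F [-0.2  0.4  1.2] w 0.0003 tilt [ 0.     0.014 -1.   ]
tool delta [-0.0064 -0.0135  0.0894]
```

Emit:
send_rows:
  increments:
    - [[-0.005, -0.01, 0.01, 0.5], [0, -0.005, 0.02, 0], [0, 0, 0.02, 0], [0, 0, 0.02, 0], [0, 0, 0.012, 0], [0, 0, 0.003, 0], [0, 0, 0, 0], [0, 0, 0, 0]]

```text
clock: 10.25
eef_pos: [0.5155, -0.1899, 0.1694]
tool_rot: [0.744, 0.668, 0.007, -0.004]
ft_force: [0.1, -0.0, -0.0]
grip_width: 0.0002
```

```bash
python3 - <<'E'
from rel import *
rel((-5,-304,150))
from workcell import viewer
c=viewer.camera("wrist");cv2.imwrite("pics/wrist6.png",c["image"][:,:,::-1])
E
```

```text
clk 10.25 st [  -4.4 -290.5] z 169.4 turn to do 0.9 j [-0.36  0.38  0.    1.2   0.02 -0.25] F [ 0.1 -0.  -0. ] w 0.0002 tilt [ 0.005  0.016 -1.   ]
tool delta [-0.0138 -0.0009  0.0192]
```

View pics/wrist6.png

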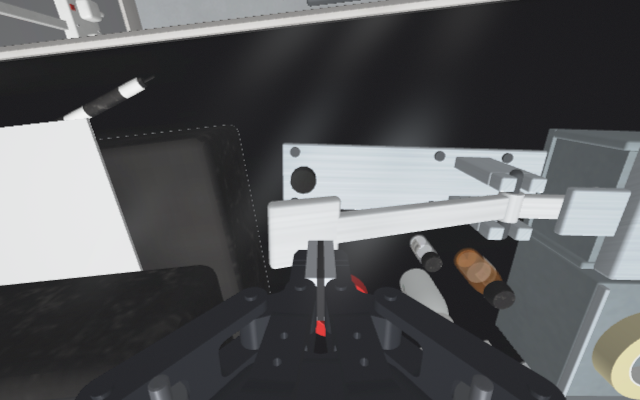

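Emit:
send_rows:
  increments:
    - [[-0.006, 0, 0, 0.8], [-0.006, 0, 0, 0], [-0.003, 0, 0.005, 0], [0, 0, 0.005, 0], [0, 0, 0.004, 0], [0, 0, 0.004, 0], [0, 0, 0.004, 0], [0, 0, 0.004, 0]]

```text
clock: 11.1
eef_pos: [0.5163, -0.2092, 0.1461]
tool_rot: [0.75, 0.661, 0.008, 0.001]
ft_force: [-2.7, -1.3, 8.6]
grip_width: 0.0002
```

```bash
python3 - <<'E'
from rel import *
rel((-5,-305,130))
from workcell import viewer
c=viewer.camera("wrist");cv2.imwrite("pics/wrist7.png",c["image"][:,:,::-1])
E
```

```text
clk 11.1 st [  -1.2 -309.6] z 146.1 turn to do -0.1 j [-0.39  0.4  -0.02  1.14  0.01 -0.27] F [-2.7 -1.3  8.6] w 0.0002 tilt [ 0.013  0.009 -1.   ]
tool delta [ 0.0045 -0.004   0.0161]
```

View pics/wrist7.png

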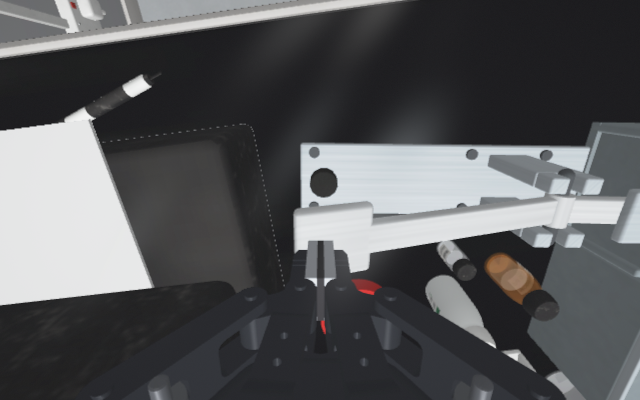

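Emit:
send_rows:
  increments:
    - [[0, 0, 0.006, 0], [0, 0, 0.006, 0], [0, 0, 0.006, 0], [0, 0, 0.006, 0], [0, 0, 0.006, 0], [0, 0, 0.006, 0], [0, 0, 0.006, 0], [0, 0, 0.006, 0]]

```text
clock: 11.95
eef_pos: [0.5203, -0.218, 0.1076]
tool_rot: [0.751, 0.66, 0.005, 0.014]
ft_force: [-3.4, 0.6, 7.5]
grip_width: 0.0003
```

```bash
python3 - <<'E'
from rel import *
rel((-5,-310,46))
E
```

```text
clk 11.95 st [   3.8 -317.9] z 107.6 turn to do -0.3 j [-0.4   0.44 -0.08  1.02 -0.   -0.27] F [-3.4  0.6  7.5] w 0.0003 tilt [ 0.026 -0.014 -1.   ]
tool delta [ 0.0085 -0.0106  0.0613]
```

Emit:
send_rows:
  increments:
    - [[0, -0.002, 0.006, 0], [0, -0.002, 0.006, 0], [0.001, -0.002, 0.006, 0], [0.001, -0.002, 0.006, 0], [0.001, -0.002, 0.006, 0], [0.001, -0.002, 0.006, 0], [0.001, -0.001, 0.006, 0], [0.001, 0, 0.006, 0]]

```text
clock: 12.75
eef_pos: [0.5187, -0.2183, 0.0699]
tool_rot: [0.751, 0.659, 0.008, 0.029]
ft_force: [-2.2, 1.1, 7.9]
grip_width: -0.0
```

```bash
python3 - <<'E'
from rel import *
rel((-5,-310,46))
from workcell import viewer
c=viewer.camera("wrist");cv2.imwrite("pics/wrist8.png",c["image"][:,:,::-1])
c=viewer.camera("scene");cv2.imwrite("pics/scene8.png",cv2.resize(c["image"][150:280,230:400,::-1],None,fx=4.5,fy=4.5,interpolation=cv2.INTER_CUBIC))
E
```

```text
clk 12.75 st [   2.3 -318.4] z 69.9 turn to do -0.4 j [-0.39  0.45 -0.17  0.89 -0.01 -0.26] F [-2.2  1.1  7.9] w -0.0 tilt [ 0.05  -0.033 -0.998]
tool delta [ 0.0089 -0.0087  0.0232]
```

View pics/wrist8.png

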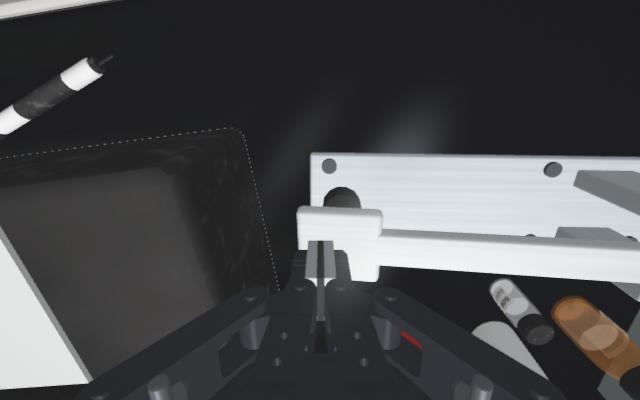

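View pics/scene8.png

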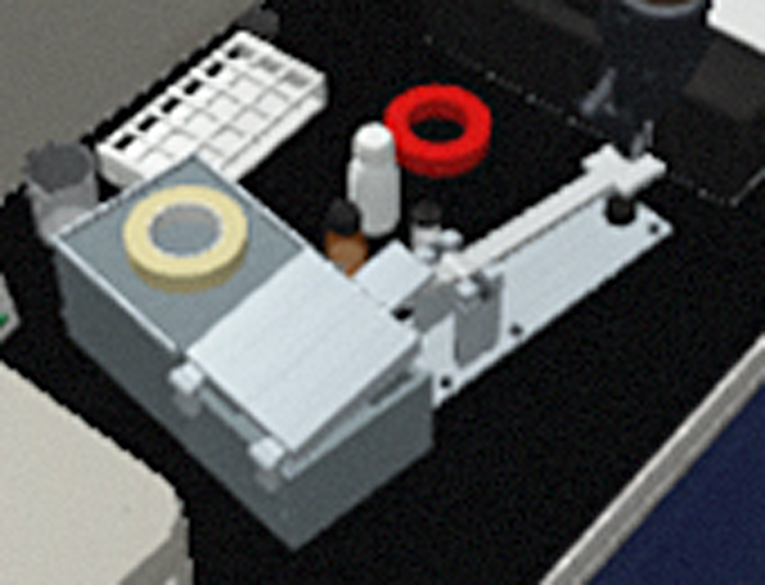

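Emit:
send_rows:
  increments:
    - [[0.001, -0.002, 0.006, 0], [0.001, -0.002, 0.006, 0], [0.001, -0.002, 0.006, 0], [0.001, -0.002, 0.006, 0], [0.001, -0.001, 0.005, 0], [0.001, 0, 0.005, 0], [0, 0, 0.005, 0], [0, 0, 0.005, 0]]

```text
clock: 13.65
eef_pos: [0.5184, -0.2142, 0.0433]
tool_rot: [0.751, 0.659, 0.012, 0.038]
ft_force: [-15.6, 6.2, 40.7]
grip_width: 0.0001
```

```bash
python3 - <<'E'
from rel import *
rel((-5,-310,46))
from workcell import viewer
c=viewer.camera("wrist");cv2.imwrite("pics/wrist9.png",c["image"][:,:,::-1])
c=viewer.camera("scene");np.savez("sc9.npz",**c);cv2.imwrite("pics/scene9.png",cv2.resize(c["image"][150:280,230:400,::-1],None,fx=4.5,fy=4.5,interpolation=cv2.INTER_CUBIC))
rel()
E
```

```text
clk 13.65 st [   1.5 -314.3] z 43.3 turn to do -0.4 j [-0.39  0.47 -0.22  0.8  -0.01 -0.26] F [-15.6   6.2  40.7] w 0.0001 tilt [ 0.069 -0.041 -0.997]
tool delta [ 0.0042 -0.0063 -0.0033]
clk 13.75 st [   1.4 -314.3] z 43.3 turn to do -0.4 j [-0.39  0.47 -0.22  0.8  -0.01 -0.26] F [-15.3   5.4  37.6] w 0.0004 tilt [ 0.069 -0.041 -0.997]
```

View pics/scene9.png

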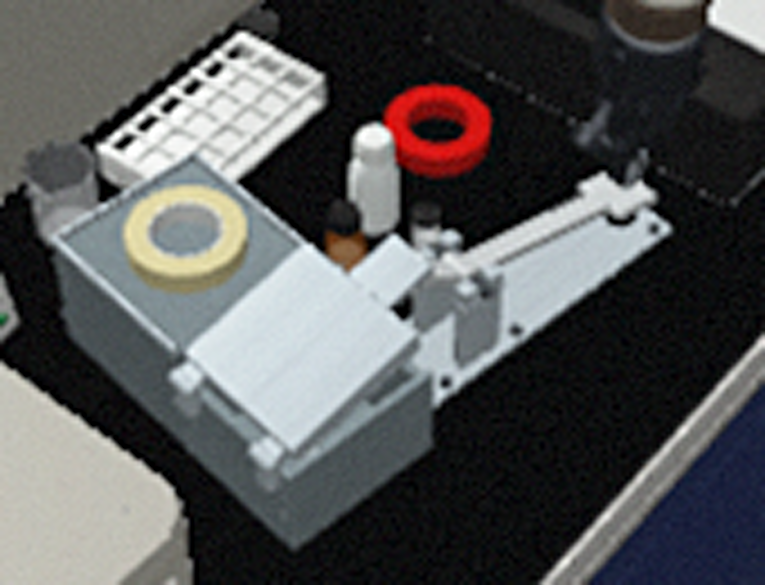

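View pics/wrist9.png

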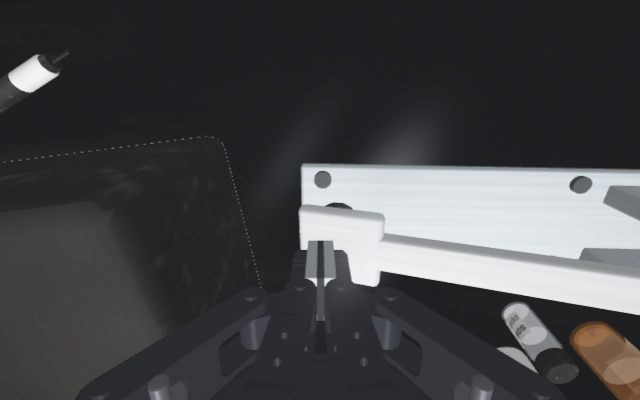

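Emit:
send_rows:
  increments:
    - [[0, -0.001, 0.004, 0], [0, -0.001, 0.004, 0], [0, -0.001, 0.003, 0], [0, -0.001, 0.003, 0], [0, -0.0005, 0.003, 0], [0, 0, 0.003, 0], [0, 0, 0.003, 0], [0, 0, 0.003, 0]]

```text
clock: 14.55
eef_pos: [0.518, -0.2142, 0.0439]
tool_rot: [0.75, 0.66, 0.017, 0.047]
ft_force: [-8.8, 3.1, 23.2]
grip_width: 0.0002
```

```bash
python3 - <<'E'
from rel import *
from workcell import viewer
rel()
c=viewer.camera("top");np.savez("top10.npz",**c)
im=c["image"];hsv=cv2.cvtColor(im,cv2.COLOR_RGB2HSV);m=((hsv[...,0]>18)&(hsv[...,0]<35)&(hsv[...,1]>50)&(hsv[...,2]>120)).astype(np.uint8);m[:130]=0;m[225:]=0;m[:,:255]=0;m[:,310:]=0
cs,_=cv2.findContours(m,cv2.RETR_EXTERNAL,cv2.CHAIN_APPROX_NONE);k=max(cs,key=len);(cx,cy),r=cv2.minEnclosingCircle(k)
print("roll",(ray(c,[(cx,cy)],0.1175)[:,:2]-s["t"])@s["Rm"]*1000)
cv2.imwrite("pics/top10.png",cv2.resize(im[125:235,240:400,::-1],None,fx=5,fy=5,interpolation=cv2.INTER_CUBIC))
for n in ["top","scene"]:
    c=viewer.camera(n);P=pts(c).reshape(-1,3);S=np.c_[(P[:,:2]-s["t"])@s["Rm"],P[:,2]]*1000
    m=(abs(S[:,0])<45)&(S[:,1]>-45)&(S[:,1]<50)&(S[:,2]>90)&(S[:,2]<160)
    k=np.polyfit(S[m,1],S[m,2],1);print(n,m.sum(),"cover angle",-np.arctan(k[0]))
rel()
E
```

```text
clk 14.55 st [   1.1 -314.3] z 43.9 turn to do -0.3 j [-0.39  0.46 -0.25  0.77 -0.01 -0.26] F [-8.8  3.1 23.2] w 0.0002 tilt [ 0.088 -0.048 -0.995]
roll [[124.28017513   0.14033257]]
top 732 cover angle 0.2567559037533992
scene 882 cover angle 0.24501189430726425
clk 14.7 st [   1.1 -314.4] z 43.9 turn to do -0.3 j [-0.39  0.46 -0.25  0.77 -0.01 -0.26] F [-9.1  3.5 23.2] w 0.0 tilt [ 0.088 -0.048 -0.995]
```

View pics/top10.png

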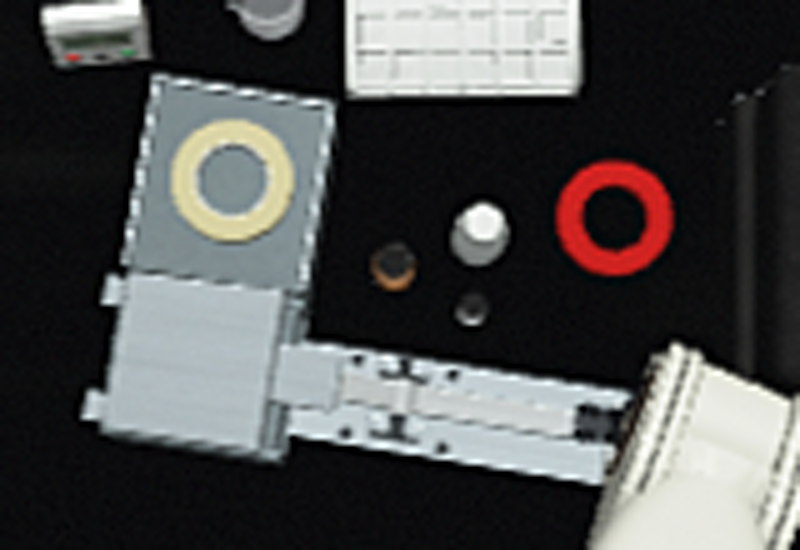

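```bash
python3 -c "
from workcell import order
print(order.job_done())"
```

```text
the job is handed in; nothing more can be done
None
```

I pushed the cream roll of tape across the cover onto the ledge with half-open fingers. I then backed off, shut the fingers and pressed the lever pad down onto its bumper. I handed the job in still holding it, at about 15 s of the 48 s allowed.

My last checks showed:

| Check | Measured | Required |
|---|---|---|
| Roll, station x | 124 mm | 94 to 160 mm |
| Roll, station y | 0 mm | -35 to 43 mm |
| Cover angle | 0.257 rad (top camera), 0.245 rad (scene camera) | above 0.2 rad |
| Finger force on lever | about 23 N down, steady | above 1 N |

- **Lever axle:** it looked in its place in the fork in the pictures, but I did not measure its distance from the cradle.
- **Bystanders:** the dropper bottle, vial and white bottle, and the red ring, look unmoved in the last top view. I did not measure them, and did not check the marker or the weighing boat at the end.
- **Readings that disagreed:** the top and wrist cameras gave the pad centre's x about 4 mm apart. While pressing, the tool also tilted about 6 degrees and crept about 6 mm off the pad's centre line, leaving about 9 N of sideways force. The fingers stayed on the pad.
- **Force peak:** the wrist force reached about 44 N in total (41 N vertical) as the lever met the bumper, before I eased off to 23 N.

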